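# Tip the filter into the test box and swing the clamp shut

## Robot

A 6-joint arm with a two-finger parallel gripper is mounted at the origin on the work surface. World frame = base frame: x ahead of the robot, y to its left, z up, the work surface at z = 0. Lengths are in m, angles in rad, forces in N, time in s.
With the tool pointing down it reaches from about 0.325 to 0.9 m from the base axis. Payload 3.5 kg.
Tool frame: the origin (TCP) lies midway between the tips of the shut fingers; the grasp point (between the pads) lies 19 mm behind it (env.grip_point_offset is the z of the grasp point in the tool frame, in m); z points along the fingers, y is the line along which they close (so a half turn about z gives the same grasp; the last joint's range is limited). The gripper opens to 85 mm and grips with 20 to 120 N. Pads are 22 mm wide; open, the fingers measure 114 mm over their backs; the gripper's body (76 mm by 85 mm) begins 54 mm behind the grasp point. The pads swing forward as they close: fully open they stand 13 mm farther back than shut.
Start: joints at [1.019, 0.276, -0.026, 1.268, 0, 1.467], TCP at [0.271, 0.563, 0.231] pointing down, gripper open.
Joint ranges: [-3.12, 3.12], [-0.85, 1.88], [-1.08, 1.24], [-1.95, 2.15], [-1.57, 1.53], [-3.14, 3.14]. Speed limits (rad/s): [2.57, 2.57, 3.14, 3.14, 3.14, 3.14].

## Interface

Orientations are given as a unit quaternion [x, y, z, w].
In Python, from plant import env gives the robot as it stands.
- The arm moves only by the tool send_rows, never from a script. Its argument "plan" is a list that holds one entry, the list of rows, each a list of 7 numbers: the turn, a rotation vector about the tool's x, y, z in rad, then the shift along the tool's x, y, z in mm, then the finger opening in mm, from 0 to 85.4. In form: [[[rx, ry, rz, tx, ty, tz, grip], ...]]. A call has exactly 5 rows; each row is the pose to reach, as a shift and turn from the pose commanded when the call began, along the tool's axes at that moment; what a row does not reach only later rows make up. A row lasts 1/10 s, in which the tool goes at most 50 mm and 8.59 degrees, less where a joint would pass 70% of its speed; a pose out of reach is approached as far as the arm can. A call with a gripper value outside its range is refused whole. The fingers move at their own pace and stop on an object; "squeeze" is the grip in N (left out, the last holds). Time passes only in rows, so rows that repeat a pose let the fingers close, or fill a call up. It gives the time, the measured TCP pose, the force, the opening and the grip force at its end, in the units of the state.
- env.get_obs(): the state, without advancing time (a new reading comes with each control period).
- env.get_image(name): name is "side" or "top"; returns (picture, depth): 400x640x3 uint8, red, green, blue; 400x640 float32, m along the optical axis (not along the pixel's ray), 0 where there is no reading.
- env.calibration(name): a dict with "fx", "fy", "cx", "cy" (pixels), "origin" and "attitude" of the camera in the world. Camera axes: x right, y down, z forward; pixel columns grow to the right and rows downward; lengths in m; the calibration is good to about 2 mm. A picture is of the moment at which its call begins. calibration takes no time and is no camera call.
- env.sign_off(): hands the job in; it is judged then, once.
The state is a dict: "t": time; "joints": joint angles; "joint_vel": joint speeds; "effort": joint torques, N m; "eef_pos": TCP position; "eef_rot": TCP orientation; "force": force on the tool from outside, world axes, zero at the start; "ft_torque": the same for the moment, N m; "opening": finger opening in m; "grasp_force": force on a finger pad.
Only numpy, scipy, OpenCV 4.12 (cv2) and the standard library are available. Lean on these libraries where they do the work, as an engineer would, in place of code of your own. Each camera call takes 0.05 s, during which the arm holds its last target. There are 200 camera calls.

## Task

A filter cartridge stands on edge in the tray of the test box. With the fingertips only, push it near its top so that it tips over towards the raised clamp frame and lies flat in the tray, then push the clamp frame over and press it fully down on the filter. Do not grip or lift the filter, and leave the other things on the bench where they are.

Things in the scene. Friction and masses are not known exactly. Their poses are not given: they have to be found in the camera images.
- test_box: Grey metal test box, fixed to the bench, 190 long (its x) x 130 wide (its y) x 55 mm high, with a shallow tray on top; origin at the centre of its underside, z up. The filter stands at the -x end of the tray, the clamp is hinged at the +x end.
- tray (a point): Centre of the tray's floor, 15 mm to -x of the box's centre, 55 mm above the bench. Around it are walls 10 mm high; the inner space is 140 mm along the box's x and 104 mm along its y.
- filter: The filter cartridge to be tipped: 90 x 90 mm, 30 mm thick, aluminium rim, white pleats, 0.18 to 0.35 kg. Stands loose on edge on the tray floor, thickness along its x, which is within 3 degrees of the box's x. Origin at the centre of its underside as it stands, z up, x towards the clamp. Properly tipped, its x points straight down and its upper face is 85 mm above the bench.
- filter_mid (a point): Centre of the filter cartridge's volume, 45 mm above its underside as it stands. Pushed towards +x at two thirds of its height or more, the filter tips without sliding (under 3 N) and falls by itself after about 30 mm of push.
- filter_foot (a point): Middle of the filter's lower edge on the clamp side, about which it tips; it stays on the tray floor.
- clamp (a joint): Angle of the clamp frame, rad: 0 = fully down, level, just above a filter lying in the tray; grows as it opens, 1.57 = upright, more = leaning outward, away from the filter. Starts at 1.65 to 2.0, end stop 2.1. Stiff hinge: it stays where it is left; 2 to 4 N near the free end moves it. Aluminium rectangle with a window, 6 mm thick, 108 wide, reaching 128 mm from the hinge axis.
- clamp_hinge (a point): Middle of the clamp's hinge axis (parallel to the box's y), 72 mm to +x of the box's centre and 89.5 mm above the bench.
- clamp_pad (a point): Middle of the outer (upper, when shut) face of the solid bar at the clamp's free end, the place to push: 110 mm from the hinge axis, 3 mm off the frame's middle plane. The bar is 36 mm (along the clamp's length) x 108 mm.
- spare_filter: A second cartridge of the same kind standing on edge on the bench beside the test box, 90 x 90 x 30 mm; to be left alone. Origin at the centre of its underside.
- probe: Steel sampling probe standing on its flange, 40 mm across, 95 mm tall; to be left alone. Origin at the centre of its underside.
- jar: Clear jar with white cap, 52 mm across, 75 mm tall; to be left alone. Origin at the centre of its underside.
- bottle: Clear bottle with white cap, 60 mm across, 160 mm tall; to be left alone. Origin at the centre of its underside.
- screwdriver: Screwdriver with red handle lying on the bench beyond the test box, about 200 mm long, along its own x; to be left alone.
- notebook: Closed green notebook lying on the bench, 156 x 216 x 15 mm; to be left alone. Origin at the centre of its underside.

How it is judged:
By the outcome, as a careful person would: the job done as asked, in the order asked, and still so for the second after the job is handed in, with the robot touching nothing.
It also fails if it takes over 48 s, if anything falls off the work surface, if the arm or the gripper's body presses on something with over 40 N, if the wrist force passes 120 N, or if a joint passes its speed limit or range.

## Working session

There is one attempt and no reset: what is moved stays moved. The work goes in short steps, Python scripts to look and compute and a tool call to move; the robot and the scene stay as the last step left them, time stands still between calls to the robot, and variables do not carry over. Pictures are saved under pics/ and viewed, at most 10 in all, crops included, and the job is handed in when it is done.

Besides the shell and the picture viewer there is one more tool, called after "Request:" by a JSON object that holds its "op" and its "data", one argument or row to a line. send_rows: Moves the arm, as the interface text tells. Its arguments: {"type":"object","properties":{"plan":{"type":"array"},"squeeze":{"type":"number"}},"required":["plan"]}

```bash
mkdir -p pics
cat > h.py <<'E'
import numpy as np,cv2
from plant import env
from scipy.spatial.transform import Rotation as R
def cal(n):
    c=env.calibration(n); a=np.array(c['attitude'],float)
    M=a if a.shape==(3,3) else R.from_quat(a).as_matrix()
    return c,M,np.array(c['origin'])
def cloud(n,d):
    c,M,o=cal(n); v,u=np.mgrid[:d.shape[0],:d.shape[1]]
    p=np.stack([(u-c['cx'])/c['fx']*d,(v-c['cy'])/c['fy']*d,d],-1)
    return p@M.T+o
def shot(n,tag):
    im,d=env.get_image(n); cv2.imwrite(f'pics/{tag}.png',im[:,:,::-1]); np.save(f'{tag}.npy',d); return im,d,cloud(n,d)
E
python3 - <<'E'
from h import *
for n in('top','side'):
    print(env.calibration(n)); shot(n,n+'0')
print(env.get_obs())
E
```

```text
{'fx': 516.6217006341878, 'fy': 516.6217006341878, 'cx': 329.7609296979151, 'cy': 197.62471381532293, 'origin': array([ 0.40267469, -0.00408382,  1.91475832]), 'attitude': array([-0.69919305,  0.71328574, -0.03337384,  0.03519546])}
{'fx': 439.5758263831877, 'fy': 439.5758263831877, 'cx': 315.25498954087385, 'cy': 198.15959612550176, 'origin': array([ 0.33176603, -0.81815563,  1.03400142]), 'attitude': array([ 0.92225751, -0.14654438,  0.0552681 , -0.35342788])}
{'t': 0.1, 'joints': array([ 1.01861513e+00,  2.77074534e-01, -2.77674478e-02,  1.26801763e+00,
        1.02287690e-05,  1.46740037e+00]), 'joint_vel': array([-1.52221067e-03, -2.82863287e-03,  3.61783177e-03, -4.87277450e-04,
        9.50888099e-05, -1.13652612e-03]), 'effort': array([-1.51160421e-03, -4.46710074e+01,  2.96128106e+01,  8.50781071e-03,
       -1.33565845e-04, -2.15851891e-06]), 'eef_pos': array([0.2707919 , 0.56248778, 0.23024944]), 'eef_rot': array([ 2.22514137e-01,  9.74928918e-01, -9.75069044e-04, -3.36979946e-04]), 'force': array([-0.05242397,  0.15449764,  0.73257908]), 'ft_torque': array([-0.05259745,  0.03886925, -0.01968892]), 'grasp_force': 0.0, 'opening': 0.08537401643674082}
```

View pics/top0.png

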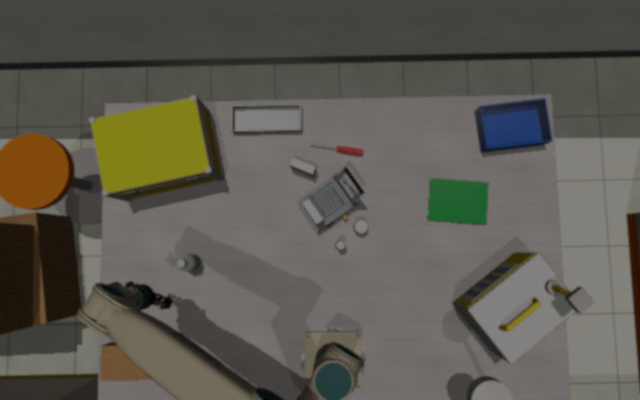

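View pics/side0.png

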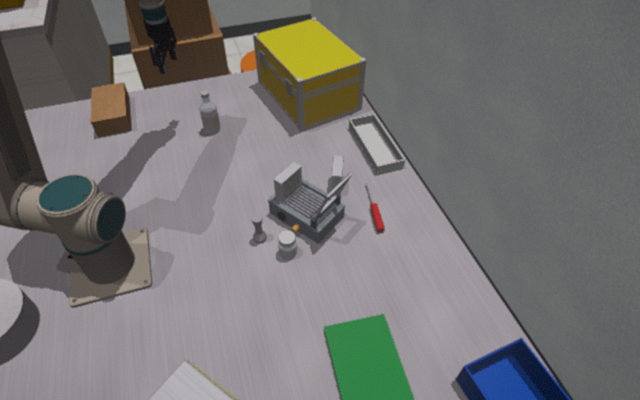

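Top view: the test box is near (331,200), with the filter at (313,210) and the clamp at (348,185). The spare filter is at (303,165), the jar at (361,227) and the probe at (341,245). The side view agrees: filter (288,180), clamp (335,200).

```bash
cat > m.py <<'E'
from h import *
def rep(name,P,m,zl,zh,u0,u1,v0,v1):
    s=np.zeros(m.shape,bool); s[v0:v1,u0:u1]=1
    q=P[s&m&(P[...,2]>zl)&(P[...,2]<zh)]
    if len(q)<4: print(name,'none'); return
    r=cv2.minAreaRect((q[:,:2]*1000).astype(np.float32))
    print(name,len(q),'c',np.round(r[0],0),'sz',np.round(r[1],0),'ang',round(r[2],1),'z',np.round(np.percentile(q[:,2],[5,50,95]),3),'mean',np.round(q.mean(0),3))
E
python3 - <<'E'
from m import *
for n,b in(('top',(295,366,165,235)),('side',(262,355,155,240))):
    d=np.load(n+'0.npy'); P=cloud(n,d); ok=d>0
    rep(n+' filter',P,ok,.135,.16,*((295,335,190,230) if n=='top' else (262,310,155,215)))
    rep(n+' filt body',P,ok,.075,.16,*((295,328,195,230) if n=='top' else (270,303,155,202)))
    rep(n+' box',P,ok,.045,.073,*b)
    rep(n+' clamp',P,ok,.10,.26,*((332,370,160,215) if n=='top' else (312,360,165,225)))
    rep(n+' clamp top',P,ok,.17,.26,*((332,370,160,215) if n=='top' else (312,360,165,225)))
    rep(n+' spare',P,ok,.08,.10,*((285,320,150,180) if n=='top' else (322,350,150,190)))
    im=cv2.imread(f'pics/{n}0.png'); a=b
    u0,u1,v0,v1=(270,390,130,260) if n=='top' else (240,380,140,265)
    cv2.imwrite(f'pics/{n}c.png',cv2.resize(im[v0:v1,u0:u1],None,fx=3.6,fy=3.6,interpolation=2))
a=cv2.imread('pics/topc.png');b=cv2.imread('pics/sidec.png')
h=max(len(a),len(b));f=lambda x:cv2.copyMakeBorder(x,0,h-len(x),0,0,0)
c=np.hstack([f(a),f(b)]);print(c.shape);cv2.imwrite('pics/both.png',cv2.resize(c,None,fx=.84,fy=.84))
E
```

```text
top filter 223 c [531.  61.] sz [89. 30.] ang 34.0 z [0.138 0.145 0.153] mean [0.531 0.061 0.145]
top filt body 237 c [535.  63.] sz [99. 30.] ang 34.0 z [0.134 0.145 0.153] mean [0.53  0.06  0.143]
top box 1540 c [574.  -4.] sz [248. 238.] ang 89.2 z [0.049 0.058 0.07 ] mean [0.566 0.003 0.059]
top clamp 319 c [620. -69.] sz [109.  52.] ang 34.5 z [0.103 0.188 0.213] mean [ 0.624 -0.075  0.172]
top clamp top 204 c [629. -82.] sz [108.  21.] ang 34.7 z [0.177 0.202 0.214] mean [ 0.629 -0.083  0.199]
top spare 206 c [698.  96.] sz [90. 31.] ang 67.0 z [0.083 0.089 0.096] mean [0.698 0.096 0.09 ]
side filter 293 c [533.  59.] sz [94. 33.] ang 33.6 z [0.138 0.145 0.149] mean [0.531 0.056 0.145]
side filt body 691 c [533.  59.] sz [94. 33.] ang 33.4 z [0.081 0.128 0.147] mean [0.529 0.05  0.122]
side box 1974 c [577. -12.] sz [222. 230.] ang 87.5 z [0.05  0.057 0.068] mean [ 0.571 -0.008  0.058]
side clamp 304 c [624. -74.] sz [111.  45.] ang 34.7 z [0.105 0.182 0.212] mean [ 0.62  -0.082  0.17 ]
side clamp top 180 c [631. -86.] sz [109.  18.] ang 32.6 z [0.176 0.207 0.213] mean [ 0.626 -0.091  0.2  ]
side spare 218 c [699.  94.] sz [94. 30.] ang 67.2 z [0.086 0.09  0.094] mean [0.697 0.09  0.09 ]
(468, 936, 3)
```

View pics/both.png

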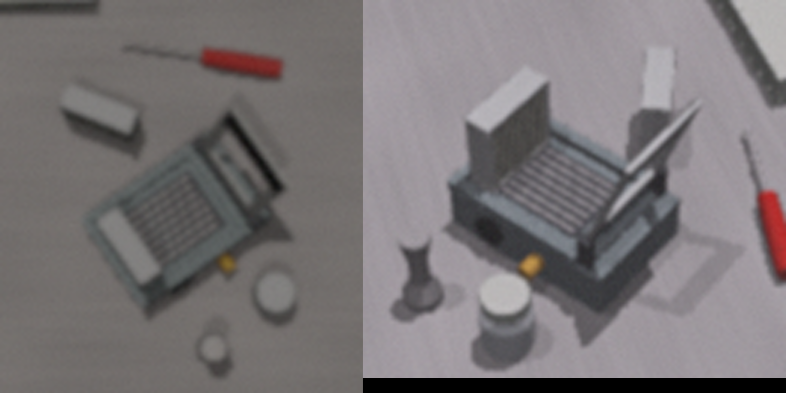

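The filter is at (0.532, 0.060). Box x points along -56°, i.e. u=(0.559,-0.829), and the box line is at t≈0.475 along n=(0.829,0.559). All heights and sizes match the given values. Next I shut the fingers and go behind the filter, with tool y along the box's y.

Request:
{"op": "send_rows", "data": {
  "plan": [
    [[0,0,0.106,-38,-29,0,0],[0,0,0.212,-76,-58,0,0],[0,0,0.318,-114,-87,0,0],[0,0,0.424,-152,-116,0,0],[0,0,0.53,-190,-146,0,0]]
  ]
}}

```text
t: 0.6
eef_pos: [0.3792, 0.3473, 0.2309]
eef_rot: [0.472, 0.882, -0.0, -0.0]
force: [0.3, 0.4, 0.5]
opening: 0.0121
grasp_force: 0.0
```

```bash
cat > go.py <<'E'
import sys
from h import *
# go.py s t z : shift in tool axes (mm) to box-line coordinates (mm), tool down, and yaw error
u=np.array([.559,-.829,0]);n=np.array([.829,.559,0])
o=env.get_obs();M=R.from_quat(o['eef_rot']).as_matrix();p=o['eef_pos']*1000
print('t',o['t'],'s,t,z',np.round([p@u,p@n,p[2]],1),'F s,t,z',np.round([o['force']@u,o['force']@n,o['force'][2]],1),'y.u',round(float(M[:,1]@u),3),'j',np.round(o['joints'],2))
if len(sys.argv)>3:
    s,t,z=map(float,sys.argv[1:4]); print('shift',np.round(M.T@(s*u+t*n+[0,0,z]-p),1))
E
python3 go.py 205 475 220
```

```text
t 0.6 s,t,z [-75.9 508.5 230.9] F s,t,z [-0.2  0.5  0.5] y.u 0.005 j [ 0.62  0.08 -0.26  1.23 -0.    1.6 ]
shift [-281.1  -32.3   10.9]
```

Request:
{"op": "send_rows", "data": {
  "plan": [
    [[0,0,0,-48,-6,2,0],[0,0,0,-96,-12,4,0],[0,0,0,-144,-18,6,0],[0,0,0,-192,-24,8,0],[0,0,0,-230,-32,10,0]]
  ]
}}

```text
t: 1.1
eef_pos: [0.4816, 0.1381, 0.221]
eef_rot: [0.471, 0.882, -0.0, 0.0]
force: [1.2, -0.1, -0.6]
opening: -0.0004
grasp_force: 0.0
```

Request:
{"op": "send_rows", "data": {
  "plan": [
    [[0,0,0,-20,0,10,0],[0,0,0,-40,0,30,0],[0,0,0,-48,0,60,0],[0,0,0,-50,0,88,0],[0,0,0,-50,0,88,0]]
  ]
}}

```text
t: 1.6
eef_pos: [0.5047, 0.0981, 0.129]
eef_rot: [0.471, 0.882, -0.003, -0.004]
force: [-1.0, -0.6, 0.1]
opening: 0.0001
grasp_force: 0.0
```

```bash
python3 go.py 222 475 130
```

```text
t 1.6 s,t,z [200.8 473.2 129. ] F s,t,z [-0.  -1.2  0.1] y.u 0.002 j [ 0.07  0.17 -0.39  1.02 -0.    1.05]
shift [-21.1   1.7  -1.1]
```

Request:
{"op": "send_rows", "data": {
  "plan": [
    [[0,0,0,-5,1,0,0],[0,0,0,-10,2,0,0],[0,0,0,-15,2,0,0],[0,0,0,-20,2,0,0],[0,0,0,-24,2,0,0]]
  ]
}}

```text
t: 2.1
eef_pos: [0.5247, 0.0799, 0.1343]
eef_rot: [0.47, 0.883, 0.001, 0.001]
force: [0.3, -0.5, -0.2]
opening: -0.0003
grasp_force: 0.2
```

Request:
{"op": "send_rows", "data": {
  "plan": [
    [[0,0,0,-3,0,0,0],[0,0,0,-6,0,0,0],[0,0,0,-9,0,0,0],[0,0,0,-12,0,0,0],[0,0,0,-15,0,0,0]]
  ]
}}

```text
t: 2.6
eef_pos: [0.5322, 0.0674, 0.1332]
eef_rot: [0.47, 0.883, -0.0, -0.0]
force: [0.2, 0.2, 0.0]
opening: 0.0001
grasp_force: 0.0
```

```bash
cat > f.py <<'E'
from m import *
im,d,P=shot('side','side1')
u=np.array([.559,-.829,0]);n=np.array([.829,.559,0]);q=P[d>0];q=q[(abs(q@n-.475)<.06)&(q[:,2]>.075)]
s=q@u
for a in np.arange(.2,.46,.015):
    k=q[(s>=a)&(s<a+.015)]
    if len(k)>3: print(round(a*1000),len(k),np.round(np.percentile(k[:,2],[5,50,98])*1000))
E
python3 f.py; python3 go.py
```

```text
200 150 [411. 581. 612.]
215 277 [288. 568. 606.]
230 523 [190. 424. 596.]
245 1479 [149. 387. 586.]
260 1665 [100. 408. 580.]
275 1179 [127. 458. 569.]
290 336 [421. 515. 558.]
380 132 [ 81.  95. 109.]
395 58 [112. 133. 161.]
410 80 [158. 181. 210.]
425 114 [194. 210. 214.]
t 2.65 s,t,z [242.1 479.  133.3] F s,t,z [0.3 0.2 0. ] y.u 0.002 j [ 0.01  0.19 -0.35  1.03 -0.    0.98]
```

```bash
python3 -c "
import cv2
im=cv2.imread('pics/side1.png');cv2.imwrite('pics/s1c.png',cv2.resize(im[100:265,230:380],None,fx=3.5,fy=3.5,interpolation=2))"
```

```text
(no output)
```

View pics/s1c.png

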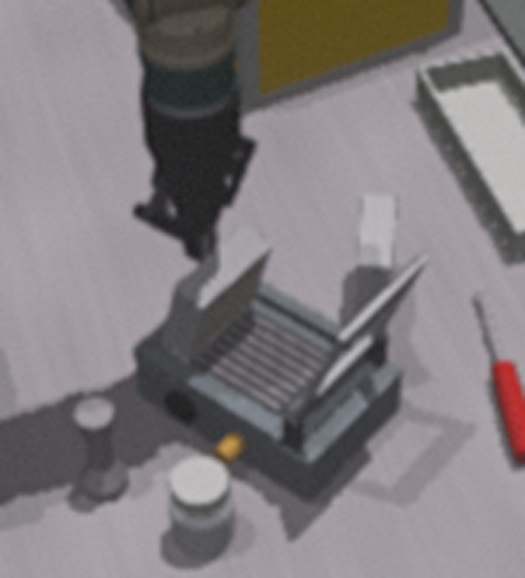

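The filter at crop (220,295) is tilting towards the clamp, with the fingertip at (205,250) on its back. I keep pushing.

Request:
{"op": "send_rows", "data": {
  "plan": [
    [[0,0,0,-3,0,0,0],[0,0,0,-6,0,0,0],[0,0,0,-9,0,0,0],[0,0,0,-12,0,0,0],[0,0,0,-15,0,0,0]]
  ]
}}

```text
t: 3.15
eef_pos: [0.5407, 0.055, 0.1333]
eef_rot: [0.47, 0.883, -0.0, 0.0]
force: [-0.1, -1.1, 0.2]
opening: -0.0001
grasp_force: 0.0
```

Request:
{"op": "send_rows", "data": {
  "plan": [
    [[0,0,0,-3,0,0,0],[0,0,0,-6,0,0,0],[0,0,0,-9,0,0,0],[0,0,0,-11,0,0,0],[0,0,0,-11,0,0,0]]
  ]
}}

```text
t: 3.65
eef_pos: [0.5469, 0.0459, 0.1333]
eef_rot: [0.47, 0.883, 0.0, 0.0]
force: [0.4, 0.6, 0.1]
opening: 0.0002
grasp_force: 0.0
```

```bash
python3 go.py
python3 - <<'E'
from m import *
im,d,P=shot('side','side2')
cv2.imwrite('pics/s2c.png',cv2.resize(im[100:265,230:380,::-1],None,fx=3.5,fy=3.5,interpolation=2))
E
```

```text
t 3.65 s,t,z [267.7 479.  133.3] F s,t,z [-0.3  0.7  0.1] y.u 0.002 j [-0.03  0.21 -0.32  1.03  0.    0.94]
```

View pics/s2c.png

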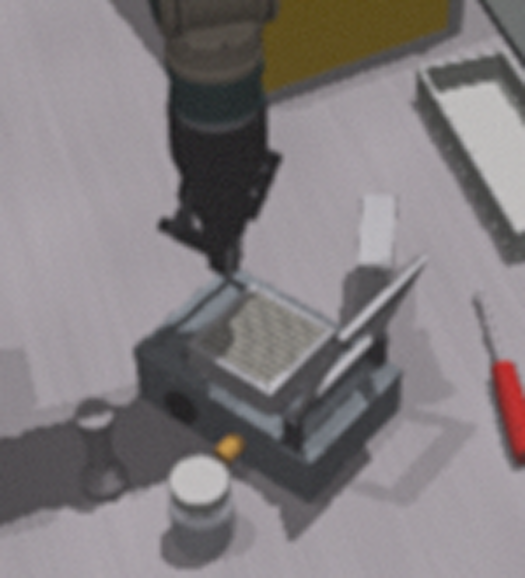

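The filter lies flat in the tray (pleats at crop (265,335)) and the clamp is still raised. I lift, check the heights, and cross over the clamp.

Request:
{"op": "send_rows", "data": {
  "plan": [
    [[0,0,0,0,0,-45,0],[0,0,0,0,0,-90,0],[0,0,0,-10,0,-130,0],[0,0,0,-50,2,-135,0],[0,0,0,-95,4,-135,0]]
  ]
}}

```text
t: 4.2
eef_pos: [0.6047, -0.0304, 0.2719]
eef_rot: [0.469, 0.883, 0.001, 0.003]
force: [1.1, 0.3, -0.2]
opening: -0.0001
grasp_force: 0.0
```

Request:
{"op": "send_rows", "data": {
  "plan": [
    [[0,0,0,-40,0,0,0],[0,0,0,-80,0,0,0],[0,0,0,-110,0,0,0],[0,0,0,-112,0,0,0],[0,0,0,-112,0,0,0]]
  ]
}}

```text
t: 4.7
eef_pos: [0.6653, -0.1238, 0.2677]
eef_rot: [0.471, 0.882, 0.0, -0.001]
force: [-0.5, 0.2, -0.4]
opening: -0.0001
grasp_force: 0.0
```

```bash
sed -i "s/side1/side3/; s/>.075)/>.075)\&(q[:,2]<.222)/" f.py; python3 f.py; python3 go.py 470 475 185
python3 - <<'E'
from m import *
d=np.load('side3.npy');P=cloud('side',d)
u=np.array([.559,-.829,0]);n=np.array([.829,.559,0]);s=P@u
rep('filter top',P,(d>0)&(s>.25)&(s<.37)&(abs(P@n-.475)<.06),.077,.1,230,380,100,265)
E
```

```text
260 94 [81. 85. 89.]
275 123 [80. 85. 89.]
290 128 [80. 85. 89.]
305 130 [80. 84. 89.]
320 131 [81. 85. 88.]
335 119 [81. 85. 89.]
350 76 [76. 84. 89.]
380 142 [ 81.  95. 111.]
395 51 [111. 133. 154.]
410 87 [158. 182. 210.]
425 109 [195. 209. 213.]
t 4.75 s,t,z [473.7 482.5 267.9] F s,t,z [-0.7 -0.9 -0.2] y.u 0.001 j [-0.28  0.35  0.16  1.37  0.    0.7 ]
shift [ 3.7 -7.6 82.9]
filter top 782 c [566.   8.] sz [92. 93.] ang 33.5 z [0.08  0.085 0.088] mean [0.565 0.006 0.085]
```

The filter's top face is level at 85 mm. The clamp leans out at about 1.94 rad, with its tip at s≈432. I lower outside it, then push.

Request:
{"op": "send_rows", "data": {
  "plan": [
    [[0,0,0,0,-4,20,0],[0,0,0,0,-8,40,0],[0,0,0,0,-8,60,0],[0,0,0,0,-8,78,0],[0,0,0,0,-8,78,0]]
  ]
}}

```text
t: 5.25
eef_pos: [0.6558, -0.1257, 0.1874]
eef_rot: [0.469, 0.883, -0.001, -0.003]
force: [-0.4, 0.2, 0.3]
opening: -0.0001
grasp_force: 0.0
```

Request:
{"op": "send_rows", "data": {
  "plan": [
    [[0,0,0,8,0,0,0],[0,0,0,16,0,0,0],[0,0,0,24,0,0,0],[0,0,0,32,0,0,0],[0,0,0,40,0,0,0]]
  ]
}}

```text
t: 5.75
eef_pos: [0.6373, -0.0949, 0.1918]
eef_rot: [0.47, 0.883, -0.0, 0.002]
force: [1.6, -1.4, 0.7]
opening: -0.0002
grasp_force: 1.4
```

```bash
python3 go.py 402 475 190
```

```text
t 5.75 s,t,z [434.9 475.3 191.8] F s,t,z [2.  0.5 0.7] y.u 0.001 j [-0.25  0.33 -0.04  1.2  -0.    0.73]
shift [33.1 -0.5  1.7]
```

Contact at about 2 N, as expected.

Request:
{"op": "send_rows", "data": {
  "plan": [
    [[0,0,0,7,0,0,0],[0,0,0,14,0,0,0],[0,0,0,21,0,0,0],[0,0,0,28,0,0,0],[0,0,0,34,0,0,0]]
  ]
}}

```text
t: 6.25
eef_pos: [0.617, -0.0659, 0.1901]
eef_rot: [0.47, 0.883, 0.0, -0.0]
force: [1.5, -0.9, 1.0]
opening: -0.0002
grasp_force: 0.9
```

Request:
{"op": "send_rows", "data": {
  "plan": [
    [[0,0,0,7,0,0,0],[0,0,0,14,0,0,0],[0,0,0,21,0,0,0],[0,0,0,27,0,0,0],[0,0,0,34,0,2,0]]
  ]
}}

```text
t: 6.75
eef_pos: [0.5981, -0.038, 0.1883]
eef_rot: [0.47, 0.883, -0.0, -0.0]
force: [0.7, -1.8, -0.3]
opening: 0.0004
grasp_force: 0.8
```

```bash
python3 go.py 349 475 182; python3 f.py
```

```text
t 6.75 s,t,z [365.8 474.5 188.3] F s,t,z [ 1.9 -0.4 -0.3] y.u 0.001 j [-0.17  0.26 -0.14  1.17 -0.    0.81]
shift [16.9  0.3  6.3]
260 83 [81. 85. 89.]
275 102 [80. 85. 89.]
290 86 [80. 84. 89.]
305 95 [81. 85. 89.]
320 109 [80. 85. 89.]
335 143 [ 81.  86. 213.]
350 298 [ 78. 182. 210.]
365 207 [106. 146. 220.]
380 251 [ 84.  98. 115.]
```

The clamp is following, now at about 70°. I continue along the arc.

Request:
{"op": "send_rows", "data": {
  "plan": [
    [[0,0,0,9,0,3,0],[0,0,0,17,0,7,0],[0,0,0,25,0,11,0],[0,0,0,32,0,16,0],[0,0,0,39,0,22,0]]
  ]
}}

```text
t: 7.3
eef_pos: [0.5764, -0.0051, 0.1661]
eef_rot: [0.47, 0.883, 0.0, -0.0]
force: [-0.7, 0.1, 1.3]
opening: 0.0
grasp_force: 0.6
```

Request:
{"op": "send_rows", "data": {
  "plan": [
    [[0,0,0,6,0,6,0],[0,0,0,11,0,11,0],[0,0,0,16,0,17,0],[0,0,0,20,0,23,0],[0,0,0,24,0,29,0]]
  ]
}}

```text
t: 7.8
eef_pos: [0.5633, 0.0141, 0.1368]
eef_rot: [0.47, 0.883, -0.0, 0.0]
force: [0.8, -1.5, 0.8]
opening: 0.0001
grasp_force: 0.4
```

```bash
python3 go.py 280 475 92; python3 f.py
```

```text
t 7.8 s,t,z [303.2 474.9 136.8] F s,t,z [ 1.7 -0.2  0.8] y.u 0.001 j [-0.09  0.24 -0.29  1.05 -0.    0.89]
shift [23.3 -0.  44.7]
260 54 [ 79.  86. 150.]
275 195 [ 82. 139. 149.]
290 265 [ 82. 134. 199.]
305 406 [ 83. 165. 221.]
320 186 [ 82.  87. 216.]
335 166 [ 81.  86. 120.]
350 116 [ 77. 100. 114.]
365 133 [ 94.  99. 105.]
380 178 [84. 94. 99.]
```

Request:
{"op": "send_rows", "data": {
  "plan": [
    [[0,0,0,5,0,7,0],[0,0,0,9,0,14,0],[0,0,0,13,0,21,0],[0,0,0,17,0,28,0],[0,0,0,20,0,35,0]]
  ]
}}

```text
t: 8.35
eef_pos: [0.5519, 0.031, 0.1016]
eef_rot: [0.47, 0.883, -0.0, -0.0]
force: [0.3, 0.4, 0.8]
opening: 0.0
grasp_force: 0.3
```

Request:
{"op": "send_rows", "data": {
  "plan": [
    [[0,0,0,1,0,3,0],[0,0,0,2,0,5,0],[0,0,0,3,0,7,0],[0,0,0,3,0,9,0],[0,0,0,3,0,11,0]]
  ]
}}

```text
t: 8.85
eef_pos: [0.5507, 0.0332, 0.0924]
eef_rot: [0.47, 0.883, 0.0, -0.0]
force: [-5.0, 1.2, 16.9]
opening: 0.0003
grasp_force: 8.4
```

```bash
python3 go.py 280 475 92.5; python3 f.py
```

```text
t 8.85 s,t,z [280.3 475.1  92.4] F s,t,z [-3.8 -3.5 16.9] y.u 0.001 j [-0.06  0.26 -0.36  0.95  0.    0.92]
shift [ 0.4 -0.2 -0.1]
245 11 [90. 92. 94.]
260 110 [ 90.  94. 207.]
275 288 [ 91. 126. 216.]
290 494 [ 84. 149. 207.]
305 146 [82. 86. 96.]
320 153 [82. 85. 96.]
335 141 [81. 86. 95.]
350 108 [77. 88. 97.]
365 123 [90. 93. 97.]
380 165 [81. 93. 97.]
```

It is fully down: 17 N at 92.4 mm, the closed height. One slight extra press, then straight up and clear.

Request:
{"op": "send_rows", "data": {
  "plan": [
    [[0,0,0,0,0,1,0],[0,0,0,0,0,1,0],[0,0,0,0,0,1,0],[0,0,0,0,0,-5,0],[0,0,0,0,0,-20,0]]
  ]
}}

```text
t: 9.4
eef_pos: [0.5494, 0.0331, 0.1105]
eef_rot: [0.47, 0.883, -0.0, -0.001]
force: [-0.1, -0.1, -0.4]
opening: -0.0
grasp_force: 0.0
```

Request:
{"op": "send_rows", "data": {
  "plan": [
    [[0,0,0,0,0,-40,0],[0,0,0,0,0,-80,0],[0,0,0,40,0,-120,0],[0,0,0,80,0,-130,0],[0,0,0,120,0,-130,0]]
  ]
}}

```text
t: 9.9
eef_pos: [0.4853, 0.1339, 0.245]
eef_rot: [0.471, 0.882, 0.002, 0.003]
force: [0.2, -0.1, -1.1]
opening: 0.0003
grasp_force: 0.0
```

Request:
{"op": "send_rows", "data": {
  "plan": [
    [[0,0,0,30,0,0,0],[0,0,0,40,0,0,0],[0,0,0,40,0,0,0],[0,0,0,40,0,0,0],[0,0,0,40,0,0,0]]
  ]
}}

```text
t: 10.4
eef_pos: [0.4621, 0.165, 0.2411]
eef_rot: [0.471, 0.882, -0.0, 0.0]
force: [0.8, -0.7, 0.3]
opening: 0.0
grasp_force: 0.0
```

```bash
python3 f.py; python3 -c "
import cv2
im=cv2.imread('pics/side3.png');cv2.imwrite('pics/s4c.png',cv2.resize(im[100:265,210:380],None,fx=3.5,fy=3.5,interpolation=2))"
```

```text
245 21 [90. 92. 95.]
260 137 [90. 93. 97.]
275 147 [89. 93. 97.]
290 180 [82. 88. 97.]
305 144 [82. 86. 96.]
320 150 [82. 86. 96.]
335 144 [82. 86. 96.]
350 109 [77. 87. 96.]
365 120 [89. 92. 96.]
380 164 [81. 93. 97.]
```

View pics/s4c.png

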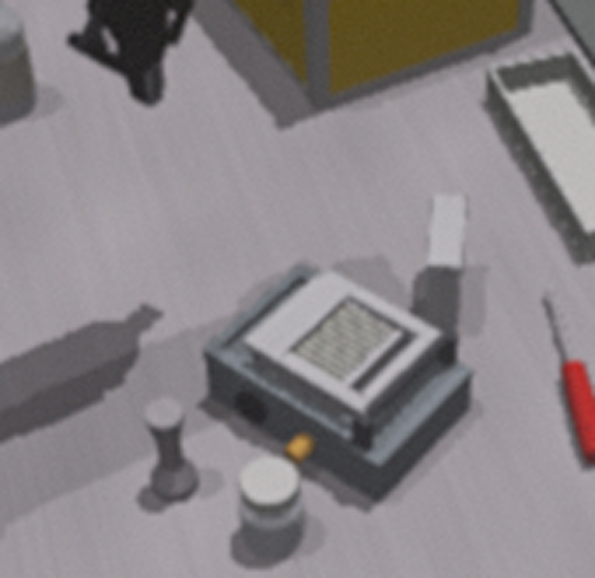

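The clamp frame (crop (345,335)) lies level at 92–93 mm over the filter. Everything else is where it was, and the gripper is clear.

```bash
python3 -c "
from plant import env
print(env.sign_off())"
```

```text
the job is handed in; nothing more can be done
None
```

The filter is tipped flat in the tray, the clamp is pressed fully down on it (level at about 93 mm, 17 N at closure), the other things on the bench look unmoved, and the job was handed in at about 10.5 s.

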